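# Register the calibration block and hold the reader's mirror flap at its index

## Robot

A 7-joint arm with a two-finger parallel gripper is mounted at the origin on the work surface. World frame = base frame: x ahead of the robot, y to its left, z up, the work surface at z = 0. Lengths are in m, angles in rad, forces in N, time in s.
With the tool pointing down it reaches from about 0.4 to 0.875 m from the base axis. Payload 19.3 kg.
Tool frame: the origin (TCP) lies midway between the tips of the shut fingers; the grasp point (between the pads) lies 19 mm behind it; z points along the fingers, x is the direction in which the jaws open and shut, and the axes are right-handed (so a half turn about z gives the same grasp; the last joint's range is limited). The gripper opens to 85 mm and grips with 20 to 120 N. Pads are 22 mm wide; open, the fingers measure 114 mm over their backs; the gripper's body (76 mm by 85 mm) begins 54 mm behind the grasp point. The pads swing forward as they close: fully open they stand 13 mm farther back than shut.
Start: joints at [1.054, 0.521, -0.036, 1.599, 0.021, 1.021, -0.113], TCP at [0.27, -0.564, 0.231] pointing down, gripper open.
Joint ranges: [-2.91, 2.91], [-0.3, 2.13], [-1.5, 1.42], [0.17, 2.43], [-1.26, 4.41], [0.16, 1.93], [-2.52, 2.52]. Speed limits (rad/s): [1.89, 1.89, 2.39, 2.39, 3.01, 3.01, 3.01].

## Interface

Orientations are given as a unit quaternion [w, x, y, z].
In Python, from station import r gives the robot as it stands.
- The arm moves only by the tool carry_out, never from a script. Its argument "series" is one flat list of numbers, 5 for each row, row after row: the shift along the tool's x, y, z in cm, then the turn about the tool's z in degrees, then the finger opening in cm, from 0 to 8.54. In form: [tx, ty, tz, yaw, fingers, tx, ty, tz, yaw, fingers, ...]. A call has exactly 5 rows; each row is the pose to reach, as a shift and turn from the pose measured when the call began, along the tool's axes at that moment; what a row does not reach only later rows make up. A row lasts 1/12 s, in which the tool goes at most 41.7 mm and 7.16 degrees, less where a joint would pass 70% of its speed; a pose out of reach is approached as far as the arm can. A call with a gripper value outside its range is refused whole. The fingers move at their own pace and stop on an object; the grip force is fixed at half the most. Time passes only in rows, so rows that repeat a pose let the fingers close, or fill a call up. It gives the time, the measured TCP pose, the force and the opening at its end, in the units of the state.
- r.sense(): the state, without advancing time (a new reading comes with each control period).
- r.grab_frame(name): name is "side" or "top" or "wrist"; returns the picture (400x640x3 uint8, blue, green, red); there is no depth.
- r.calibration(name): a dict with "mtx" (3x3 intrinsics, pixels), "R" (3x3) and "t" (3): a world point X has camera coordinates R X + t; the wrist camera has in their place "T_tool_cam" (4x4, takes a point from camera to tool coordinates, whose origin is the TCP and whose axes are the tool frame's). Camera axes: x right, y down, z forward; pixel columns grow to the right and rows downward; lengths in m; the calibration is good to about 2 mm. A picture is of the moment at which its call begins: read the wrist's pose just before it. calibration takes no time and is no camera call.
- r.hand_in(): hands the job in, once; it reports no verdict.
The state is a dict: "time_s": time; "joint_pos": joint angles; "qd": joint speeds; "effort": joint torques, N m; "tool_pos": TCP position; "tool_rot": TCP orientation; "ft_force": force on the tool from outside, world axes, zero at the start; "moment": the same for the moment, N m; "width": finger opening in m.
Only numpy, scipy, OpenCV 4.12 (cv2) and the standard library are available. Lean on these libraries where they do the work, as an engineer would, in place of code of your own. Each camera call takes 0.05 s, during which the arm holds its last target.

## Task

On the optical reader, push the white calibration block home against its three stop pins: long face flush against the two pins that stand beside the flap, end against the single pin. Then lift the mirror flap by the steel rod at its side until it lies in line with the index arm beside it, and finish while holding it there: the flap falls shut if let go, so do not release it. Leave the index arm as it is set, and leave the other things on the reader and the bench where they stand.

Things in the scene. Friction and masses are not known exactly. Their poses are not given: they have to be found in the camera images.
- reader: Optical reader, fixed: flat aluminium deck 170 (x) x 360 (y) x 20 mm thick. Origin on the bench under the deck (deck spans y -175 to +185 mm); at yaw 0 its x points away from the robot, y left. On its -y half the hinged flap over a black lens housing (88 x 90 mm, top at 55 mm), on its +y half the block's nest. A thin graduated arc, radius 128 mm about the hinge, stands at reader x = 74 mm.
- nest (a point): Point on the deck top (20 mm above the bench) at reader (0, 60) mm, reader's axes: the block's origin and axes coincide with it when home. Three fixed steel pins, 10 mm across, 18 mm tall, stand at (-27, -27.5), (27, -27.5) and (40, 0) mm from it, so the block is pushed towards -y (two pins) and +x (one pin).
- block: Loose white ceramic calibration block, 70 (x) x 45 (y) x 30 mm tall, about 0.24 kg, lying on the deck. Origin at the centre of its underside; x along its long side. It starts 20 to 45 mm too far to +y, 10 to 30 mm too far to -x and turned up to 0.3 rad from home (reader axes).
- flap (a joint): Angle of the mirror flap, rad: 0 = shut and level, grows as the free edge rises; stops at 1.45. The hinge turns freely and the flap (about 0.35 kg) falls shut from any angle.
- flap_hinge (a point): Middle of the flap's hinge line, 62 mm above the bench, at reader (0, -130) mm; the line runs along reader x. The point turns with the flap: its y points from the hinge to the free edge. The flap is a grey panel 100 mm wide (x), 6 mm thick, reaching 118 mm from the hinge.
- flap_rod (a point): Middle of the lifting rod, round steel 12 mm across, sticking out of the flap's -x side (towards the robot) parallel to the hinge line; in flap axes (-87, 105, 0) mm from flap_hinge. Free for 37 mm towards the flap and 31 mm outwards to a 16 mm collar; it can turn between fingers. Flap shut: 62 mm above the bench, 42 mm above the deck. The point turns with the flap.
- flap_edge (a point): Middle plane of the flap at the +x corner of its free edge, (50, 118, 0) mm from flap_hinge in the flap's axes. The point turns with the flap.
- index (a joint): Angle of the index arm, rad, same zero and sense as the flap's angle: when both are equal the flap lies in line with the arm. Set between 0.6 and 1.1 and held by a stiff friction joint; not to be moved.
- index_tip (a point): Tip of the index arm, a plain aluminium bar 10 mm wide turning on the same hinge line on the +x side of the flap, 16 mm clear of its side; tip 120 mm from the hinge line. The point's y points along the arm, away from the hinge.
- vial: Bystander: small capped amber vial, 22 mm across, 45 mm tall, standing on the reader's deck near its far left corner; not part of the job.
- puck: Bystander: plain steel disc, 32 mm across, 12 mm thick, lying on the reader's deck beside the lens housing, on the robot's side; not part of the job.
- wash_bottle: Bystander: white plastic bottle, 68 mm across, 160 mm tall, on the bench; not part of the job.
- beaker: Bystander: glass beaker, 72 mm across, 90 mm tall, on the bench; not part of the job.
- flask: Bystander: stoppered conical flask, 72 mm across the foot, 122 mm tall, on the bench; not part of the job.
- reagent: Bystander: amber reagent bottle, 84 mm across, 170 mm tall, on the bench; not part of the job.
- spatula: Bystander: steel laboratory spatula, 180 mm long, lying on the bench; not part of the job.
Things that resemble listed ones, but are neither listed nor needed, are in the scene too. There is more than one size of the block; the job needs the largest.

How it is judged:
By the outcome, as a careful person would: the job done as asked, in the order asked, and still so for the second after the job is handed in, while the arm keeps its last pose, push and grip.
It also fails if it takes over 54 s, if anything falls off the work surface, if the arm or the gripper's body presses on something with over 40 N, if the wrist force passes 120 N, or if a joint passes its speed limit or range.

## Working session

There is one attempt and no reset: what is moved stays moved. The work goes in short steps, Python scripts to look and compute and a tool call to move; the robot and the scene stay as the last step left them, time stands still between calls to the robot, and variables do not carry over. Pictures are saved under pics/ and viewed, and the job is handed in when it is done.

Besides the shell and the picture viewer there is one more tool, called after "Call:" by a JSON object that holds its "method" and its "body", one argument or row to a line. carry_out: Moves the arm, as the interface text tells. Its arguments: {"type":"object","properties":{"series":{"type":"array","items":{"type":"number"}}},"required":["series"]}

```bash
ls; mkdir -p pics; python3 - <<'E'
from station import r
import cv2
print(r.sense())
for n in("side","top","wrist"):
    cv2.imwrite(f"pics/a_{n}.png",r.grab_frame(n)); c=r.calibration(n); print(n,c)
E
```

```text
pics
{'time_s': 0.0, 'joint_pos': array([ 1.05380992,  0.52203779, -0.03633126,  1.59997207,  0.02119965,
        1.02108297, -0.11276398]), 'qd': array([-4.78428584e-04, -3.65596648e-04, -6.18006442e-05,  1.55627103e-03,
        5.02696767e-04,  2.00062930e-03, -1.62409274e-03]), 'effort': array([-1.07495322e-03, -9.27126002e+01,  1.97923064e+00, -3.69926977e+01,
        1.76764122e-02,  8.27162003e-03, -7.87523902e-06]), 'tool_pos': array([ 0.26987664, -0.56337768,  0.23072373]), 'tool_rot': array([-2.64351146e-04,  8.46195880e-01, -5.32871674e-01, -4.90968341e-04]), 'ft_force': array([ 0.38989101,  0.67001769, -0.07372442]), 'moment': array([-0.01795971,  0.03090443,  0.04284282]), 'width': 0.08558094054749721}
side {'mtx': array([[442.20455102,   0.        , 318.43766208],
       [  0.        , 442.20455102, 192.97734765],
       [  0.        ,   0.        ,   1.        ]]), 'R': array([[ 0.9943899 , -0.10564798,  0.00521922],
       [-0.07732026, -0.75966032, -0.64570719],
       [ 0.07218249,  0.64168116, -0.76356727]]), 't': array([-0.49188646,  0.10126842,  1.26106988])}
top 
[... 188 characters left out ...]
 -0.99978466, -0.01637235],
       [-0.99802775, -0.01171837, -0.06167085],
       [ 0.06146571,  0.0171264 , -0.99796225]]), 't': array([0.0105321 , 0.49780045, 1.08361592])}
wrist {'mtx': array([[314.04933821,   0.        , 318.58741869],
       [  0.        , 314.04933821, 195.04621227],
       [  0.        ,   0.        ,   1.        ]]), 'T_tool_cam': array([[ 9.99999905e-01, -3.24431738e-04,  2.91974865e-04,
        -5.10291477e-04],
       [ 2.33313541e-04,  9.62687537e-01,  2.70615320e-01,
        -7.00746193e-02],
       [-3.68876762e-04, -2.70615226e-01,  9.62687521e-01,
        -1.42551367e-01],
       [ 0.00000000e+00,  0.00000000e+00,  0.00000000e+00,
         1.00000000e+00]])}
```

View pics/a_side.png

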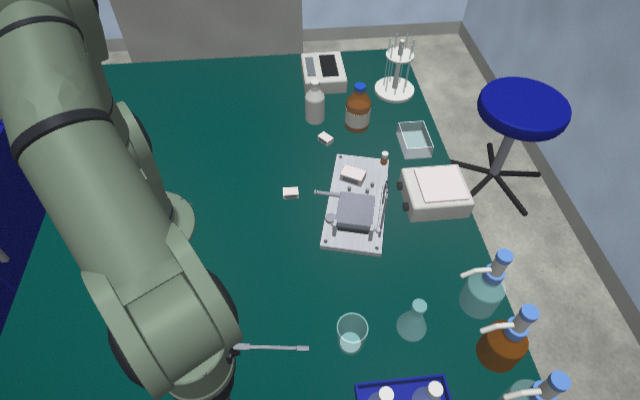

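View pics/a_top.png

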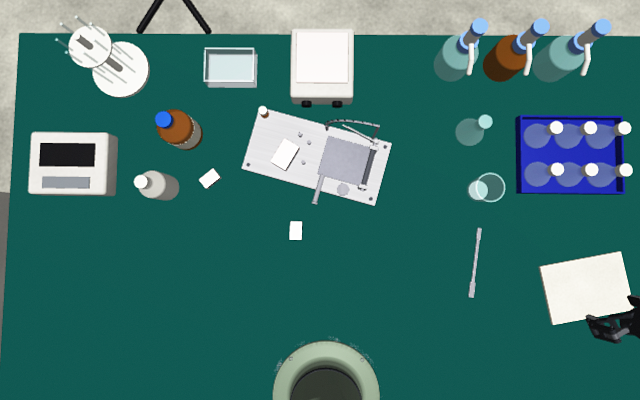

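View pics/a_wrist.png

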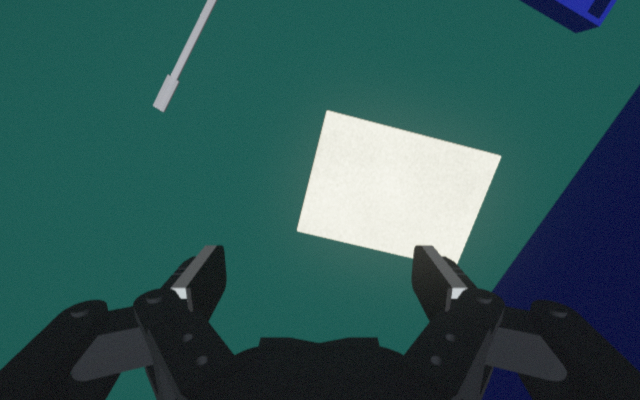

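```bash
python3 - <<'E'
import cv2
t=cv2.imread("pics/a_top.png")[95:245,190:400]; s=cv2.imread("pics/a_side.png")[120:265,270:410]
cv2.imwrite("pics/b_top.png",cv2.resize(t,None,fx=3.8,fy=3.8,interpolation=cv2.INTER_CUBIC))
cv2.imwrite("pics/b_side.png",cv2.resize(s,None,fx=4.1,fy=4.1,interpolation=cv2.INTER_CUBIC))
E
```

```text
(no output)
```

View pics/b_top.png

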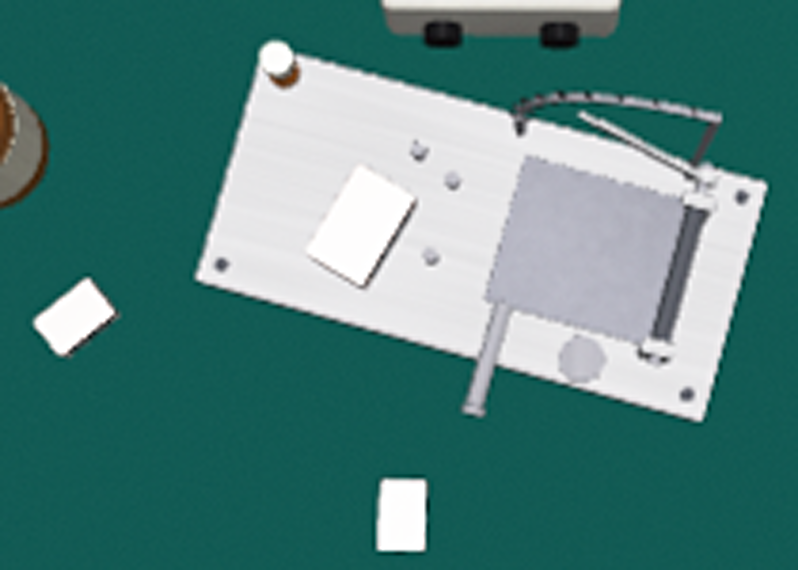

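View pics/b_side.png

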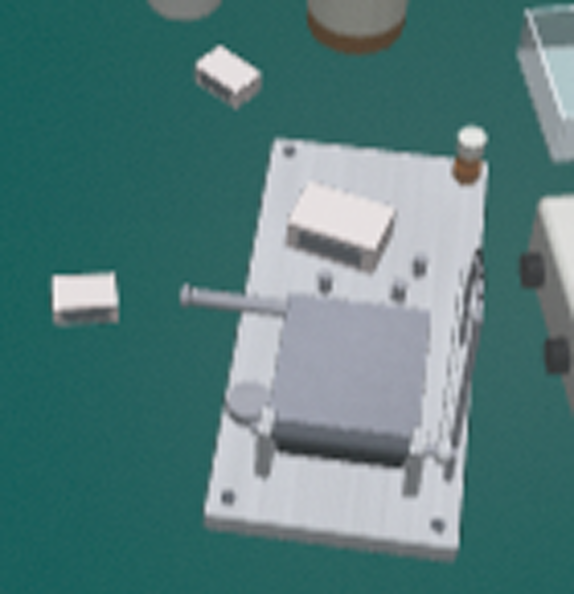

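Candidates for the block, in top-view pixels, are (285,154) on the deck, (209,178) on the bench and (296,231) on the bench. The deck one is the largest at about 24x17 px and sits beside the three pins, so it is the one meant. The enlarged crop confirms this. Next I measure the reader roughly.

```bash
cat > h.py <<'E'
import numpy as np, cv2
from station import r
from scipy.spatial.transform import Rotation as Ro
def pose(s=None):
    s=s or r.sense(); q=s["tool_rot"]; T=np.eye(4); T[:3,:3]=Ro.from_quat([q[1],q[2],q[3],q[0]]).as_matrix(); T[:3,3]=s["tool_pos"]; return T
def cam(n,T=None):
    c=r.calibration(n)
    if n=="wrist":
        W=(pose() if T is None else T)@c["T_tool_cam"]; return c["mtx"],W[:3,:3],W[:3,3]
    return c["mtx"],c["R"].T,-c["R"].T@c["t"]
def ray(C,uv):
    K,R,o=C; d=R@np.linalg.solve(K,[uv[0],uv[1],1.]); return o,d/np.linalg.norm(d)
def onz(C,uv,z):
    o,d=ray(C,uv); return o+d*(z-o[2])/d[2]
def tri(rays):
    A=sum(np.eye(3)-np.outer(d,d) for o,d in rays); b=sum((np.eye(3)-np.outer(d,d))@o for o,d in rays); return np.linalg.solve(A,b)
def proj(C,X):
    K,R,o=C; p=K@(R.T@(np.asarray(X)-o)); return p[:2]/p[2]
E
python3 - <<'E'
from h import *
C=cam("top")
f=lambda u,v:(u/3.8+190-.37,v/3.8+95-.37)
P=[onz(C,f(*p),.02) for p in[(197,281),(703,420),(768,182)]]
print(P)
dl,nr,fr=P
ex=(fr-nr)[:2]; ey=(dl-nr)[:2]; print(np.linalg.norm(ex),np.linalg.norm(ey),np.degrees(np.arctan2(ex[1],ex[0])),np.degrees(np.arctan2(-ey[0],ey[1])))
B=[onz(C,f(*p),.05) for p in[(365,166),(416,202),(365,287),(307,252)]]
print(B)
print(onz(C,f(582,114),.14))
E
```

```text
[array([0.5746601, 0.225002 , 0.02     ]), array([ 0.48356172, -0.12110828,  0.02      ]), array([ 0.64682857, -0.16460432,  0.02      ])]
0.1689614479750798 0.35789835886659715 -14.917726136646541 -14.74615279819901
[array([0.64910853, 0.10815565, 0.05      ]), array([0.625187  , 0.07369546, 0.05      ]), array([0.56785961, 0.10669868, 0.05      ]), array([0.59088696, 0.14578229, 0.05      ])]
[ 0.66389562 -0.03335289  0.14      ]
```

```bash
cat >> h.py <<'E'
def move(p,yawx,T=None):
    """print tool shift (cm) and turn (deg) to TCP p with tool x at world azimuth yawx deg"""
    T=pose() if T is None else T
    d=T[:3,:3].T@(np.array(p)-T[:3,3]); a=np.degrees(np.arctan2(T[1,0],T[0,0]))
    t=-((yawx-a+180)%360-180); print("shift cm",np.round(d*100,2),"turn",round(t,2),"| now p",np.round(T[:3,3],4),"az",round(a,2)); 
E
python3 -c "
from h import *
move((.58,.04,.28),75)"
```

```text
shift cm [-41.03 -54.04  -4.88] turn -139.4 | now p [ 0.2699 -0.5634  0.2309] az -64.4
```

Call:
{"method": "carry_out", "body": {
  "series": [-41,-54,-4.9,-139.4,8.5,-41,-54,-4.9,-139.4,8.5,-41,-54,-4.9,-139.4,8.5,-41,-54,-4.9,-139.4,8.5,-41,-54,-4.9,-139.4,8.5]
}}

```text
time_s: 0.57
tool_pos: [0.3653, -0.3769, 0.2464]
tool_rot: [-0.0, 0.97, -0.244, -0.0]
ft_force: [1.5, -0.8, -0.2]
width: 0.0851
```

```bash
python3 -c "
from h import *
move((.58,.04,.28),75)"
```

```text
shift cm [ -0.82 -46.89  -3.36] turn -103.25 | now p [ 0.3653 -0.3769  0.2464] az -28.25
```

Call:
{"method": "carry_out", "body": {
  "series": [-0.8,-46.9,-3.4,-103.2,8.5,-0.8,-46.9,-3.4,-103.2,8.5,-0.8,-46.9,-3.4,-103.2,8.5,-0.8,-46.9,-3.4,-103.2,8.5,-0.8,-46.9,-3.4,-103.2,8.5]
}}

```text
time_s: 0.98
tool_pos: [0.4603, -0.1922, 0.2616]
tool_rot: [0.0, 0.998, 0.066, 0.0]
ft_force: [0.8, -1.0, 0.2]
width: 0.0849
```

```bash
python3 -c "
from h import *
move((.58,.04,.28),75)"
```

```text
shift cm [ 14.92 -21.44  -1.84] turn -67.45 | now p [ 0.4603 -0.1922  0.2616] az 7.55
```

Call:
{"method": "carry_out", "body": {
  "series": [14.9,-21.4,-1.8,-67.4,8.5,14.9,-21.4,-1.8,-67.4,8.5,14.9,-21.4,-1.8,-67.4,8.5,14.9,-21.4,-1.8,-67.4,8.5,14.9,-21.4,-1.8,-67.4,8.5]
}}

```text
time_s: 1.4
tool_pos: [0.5553, -0.0073, 0.276]
tool_rot: [0.0, 0.929, 0.369, 0.0]
ft_force: [0.5, -1.3, 0.9]
width: 0.0848
```

```bash
python3 -c "
from h import *
move((.58,.04,.28),75)"
```

```text
shift cm [ 5.04 -1.75 -0.4 ] turn -31.64 | now p [ 0.5553 -0.0073  0.276 ] az 43.36
```

Call:
{"method": "carry_out", "body": {
  "series": [5,-1.8,-0.4,-31.6,8.5,5,-1.8,-0.4,-31.6,8.5,5,-1.8,-0.4,-31.6,8.5,5,-1.8,-0.4,-31.6,8.5,5,-1.8,-0.4,-31.6,8.5]
}}

```text
time_s: 1.82
tool_pos: [0.5793, 0.0405, 0.2796]
tool_rot: [-0.0, 0.791, 0.612, -0.0]
ft_force: [0.4, -0.5, 0.2]
width: 0.0851
```

```bash
python3 -c "
from h import *
T=pose(); np.save('T1.npy',T); print(T)
im=r.grab_frame('wrist'); cv2.imwrite('pics/c_w.png',im)
cv2.imwrite('pics/c_side.png',r.grab_frame('side'))
"
```

```text
[[ 2.51541910e-01  9.67846243e-01 -5.63516559e-04  5.79270331e-01]
 [ 9.67846399e-01 -2.51541940e-01  1.82166862e-05  4.04628159e-02]
 [-1.24117097e-04 -5.49979732e-04 -9.99999841e-01  2.79615066e-01]
 [ 0.00000000e+00  0.00000000e+00  0.00000000e+00  1.00000000e+00]]
```

View pics/c_w.png

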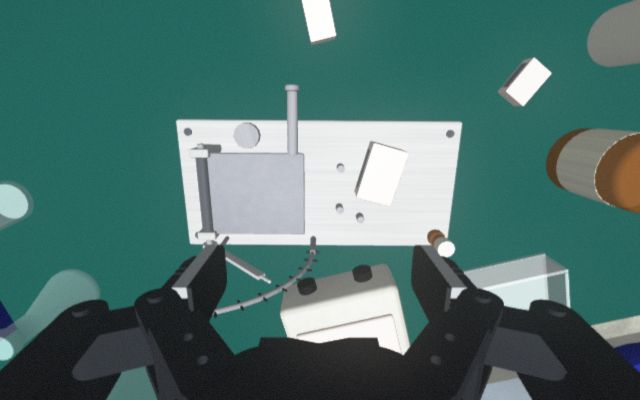

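The reader sits in the middle. Its deck corners are near (178,121), (461,122), (448,246) and (188,244). The block is at (382,174), the pins at (340,168), (340,208) and (360,217), and the index arm runs from (215,243) to (268,279).

```bash
python3 - <<'E'
import cv2
t=cv2.imread("pics/c_w.png")
cv2.imwrite("pics/d1.png",cv2.resize(t[75:325,165:325],None,fx=3.2,fy=3.2,interpolation=cv2.INTER_CUBIC)[:600])
cv2.imwrite("pics/d1b.png",cv2.resize(t[220:320,180:330],None,fx=5,fy=5,interpolation=cv2.INTER_CUBIC))
cv2.imwrite("pics/d2.png",cv2.resize(t[110:260,320:470],None,fx=4,fy=4,interpolation=cv2.INTER_CUBIC))
cv2.imwrite("pics/d3.png",cv2.resize(cv2.imread("pics/c_side.png")[140:265,320:400],None,fx=4.8,fy=4.8,interpolation=cv2.INTER_CUBIC))
E
```

```text
(no output)
```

View pics/d1.png

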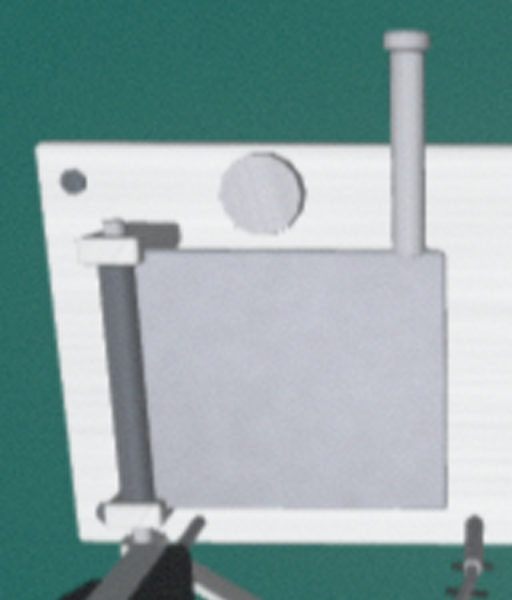

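View pics/d1b.png

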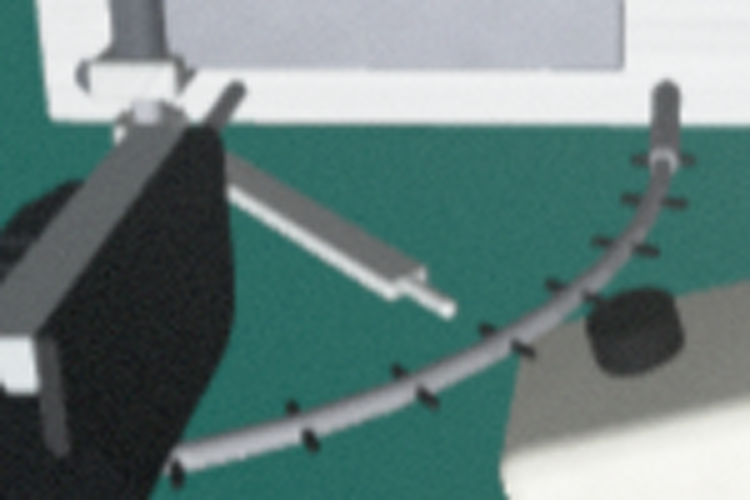

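View pics/d2.png

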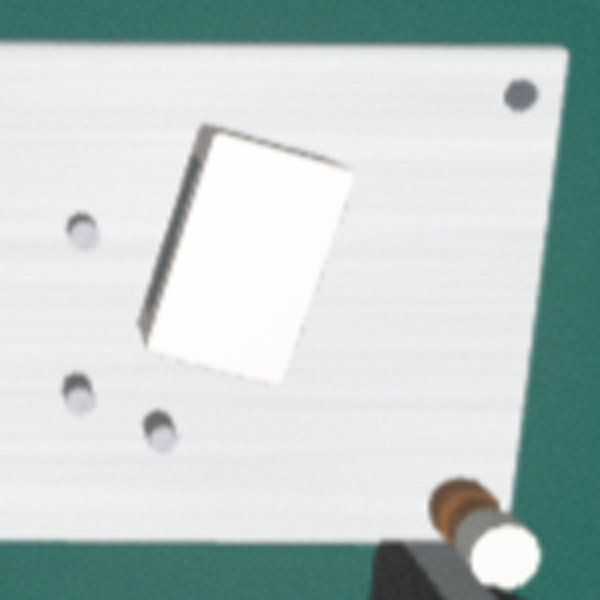

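View pics/d3.png

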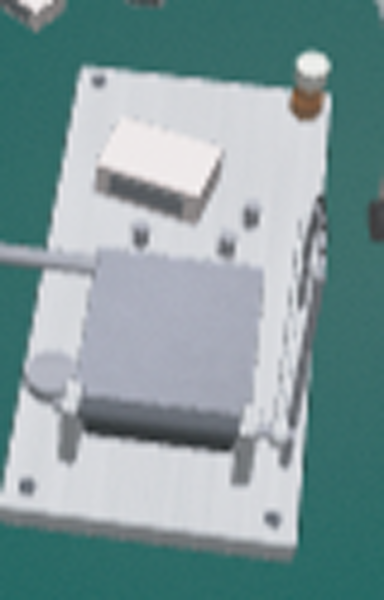

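```bash
cat > fit.py <<'E'
from h import *
T=np.load('T1.npy'); C=cam("wrist",T)
d1=lambda u,v:(u/3.2+165-.35,v/3.2+75-.35)
d2=lambda u,v:(u/4+320-.4,v/4+110-.4)
db=lambda u,v:(u/5+180-.4,v/5+220-.4)
obs=[((-85,185),20,d2(568,49)),((-85,-175),20,d1(38,145)),((85,-175),20,d1(80,541)),
 ((-27,32.5),38,d2(83,236)),((27,32.5),38,d2(80,400)),((40,60),38,d2(163,437))]
A=np.array([o[0] for o in obs])/1000.; B=np.array([onz(C,o[2],o[1]/1000)[:2] for o in obs])
a=A-A.mean(0); b=B-B.mean(0)
yaw=np.arctan2((a[:,0]*b[:,1]-a[:,1]*b[:,0]).sum(),(a*b).sum())
R2=np.array([[np.cos(yaw),-np.sin(yaw)],[np.sin(yaw),np.cos(yaw)]]); o2=B.mean(0)-R2@A.mean(0)
print("yaw",np.degrees(yaw),"o",o2,"res mm",np.round((B-(A@R2.T+o2))*1000,1).tolist())
np.savez("reader.npz",yaw=yaw,o=o2)
tr=lambda P:(np.asarray(P)[:2]-o2)@R2
bt=[tr(onz(C,d2(*p),.05))*1000 for p in[(215,133),(353,170),(280,384),(149,347)]]
print("block top corners",np.round(bt,1).tolist(),"c",np.mean(bt,0))
bt=np.array(bt); e=(bt[3]-bt[0]+bt[2]-bt[1]); print("block yaw",np.degrees(np.arctan2(e[1],e[0])))
print("rod end z62", tr(onz(C,d1(406,40),.062))*1000, "rod root",tr(onz(C,d1(409,252),.062))*1000,"edge corner",tr(onz(C,d1(446,506),.065))*1000)
# index: plane x=71mm
O,_=ray(C,(0,0))
R3=np.eye(3); R3[:2,:2]=R2
for n,p in dict(tip=db(452,311),shtop=db(425,270),shbot=db(393,297),root=db(232,165),rootb=db(230,190)).items():
    for X in(.066,.071,.076):
        o,d=ray(C,p); oo=R3.T@(o-[*o2,0]); dd=R3.T@d; q=oo+dd*(X-oo[0])/dd[0]
        v=q[1]+.13; w=q[2]-.062; print(n,X,"ang",round(np.arctan2(w,v),3),"rad",round(np.hypot(v,w)*1000,1),round(v*1e3,1),round(w*1e3,1))
E
python3 fit.py
```

```text
yaw -14.992965964983604 o [0.6104652 0.0285465] res mm [[0.5, -2.2], [1.9, 1.9], [-0.7, 1.4], [-0.2, -0.6], [-0.5, -0.1], [-1.1, -0.2]]
block top corners [[-60.4, 69.0], [-49.8, 110.5], [16.9, 93.4], [5.2, 52.2]] c [-22.02528739  81.26494173]
block yaw -14.348518268188476
rod end z62 [-121.12101798  -25.29496831] rod root [-49.0273458  -25.39160273] edge corner [ 47.73139844 -12.50339363]
tip 0.066 ang 0.77 rad 121.7 87.4 84.7
tip 0.071 ang 0.727 rad 115.1 86.0 76.5
tip 0.076 ang 0.679 rad 108.7 84.6 68.3
shtop 0.066 ang 0.715 rad 105.2 79.4 69.0
shtop 0.071 ang 0.659 rad 98.5 77.8 60.3
shtop 0.076 ang 0.596 rad 92.0 76.2 51.6
shbot 0.066 ang 0.817 rad 109.3 74.8 79.6
shbot 0.071 ang 0.773 rad 102.0 73.0 71.3
shbot 0.076 ang 0.723 rad 95.0 71.2 62.9
root 0.066 ang 0.686 rad 33.5 25.9 21.2
root 0.071 ang 0.455 rad 25.3 22.7 11.1
root 0.076 ang 0.05 rad 19.5 19.5 1.0
rootb 0.066 ang 0.863 rad 44.7 29.1 33.9
rootb 0.071 ang 0.751 rad 35.5 25.9 24.2
rootb 0.076 ang 0.565 rad 27.0 22.8 14.4
```

```bash
cat >> h.py <<'E'
def rd():
    f=np.load("reader.npz"); y=float(f["yaw"]); return y,np.array([[np.cos(y),-np.sin(y)],[np.sin(y),np.cos(y)]]),f["o"]
def go(x,y,z,rel):
    """reader mm, z mm above bench, jaw axis relative to reader y (deg)"""
    yw,R2,o=rd(); p=R2@[x/1e3,y/1e3]+o; move((*p,z/1e3),np.degrees(yw)+90+rel)
def cur():
    T=pose(); yw,R2,o=rd(); s=r.sense(); p=(T[:2,3]-o)@R2*1e3; a=np.degrees(np.arctan2(T[1,0],T[0,0])-yw)-90
    f=s["ft_force"]; print("reader xy",np.round(p,2),"z",round(T[2,3]*1e3,1),"rel",round(a,2),"F reader",np.round([*(f[:2]@R2),f[2]],1),"w",round(s["width"]*1e3,1),"t",s["time_s"])
E
python3 - <<'E'
from h import *
a=np.radians(-14.35); ex=np.array([np.cos(a),np.sin(a)]); ey=np.array([-ex[1],ex[0]])
p=np.array([-22,81.3])-4*ex+1*ey; print(p)
go(*p,100,-14.35); go(*p,27,-14.35)
E
```

```text
[-25.62735472  83.26017799]
shift cm [ 8.03  0.76 17.96] turn 14.36 | now p [0.5792 0.04   0.2797] az 75.02
shift cm [ 8.03  0.77 25.26] turn 14.36 | now p [0.5792 0.04   0.2797] az 75.02
```

Call:
{"method": "carry_out", "body": {
  "series": [8,0.8,12,14.4,5.4,8,0.8,15,14.4,5.4,8,0.8,18,14.4,5.4,8,0.8,18,14.4,5.4,8,0.8,18,14.4,5.4]
}}

```text
time_s: 2.33
tool_pos: [0.6068, 0.1161, 0.0967]
tool_rot: [-0.0, 0.864, 0.504, -0.001]
ft_force: [1.2, -1.2, -0.4]
width: 0.054
```

```bash
python3 - <<'E'
from h import *
cur(); go(-25.6,83.3,27,-14.35)
T=pose();np.save('T2.npy',T); cv2.imwrite('pics/e_w.png',r.grab_frame('wrist'))
E
```

```text
reader xy [-26.21  83.59] z 96.7 rel -14.53 F reader [ 1.5 -0.8 -0.4] w 54.0 t 2.3333
shift cm [-0.    0.08  6.97] turn -0.18 | now p [0.6068 0.1161 0.0967] az 60.48
```

View pics/e_w.png

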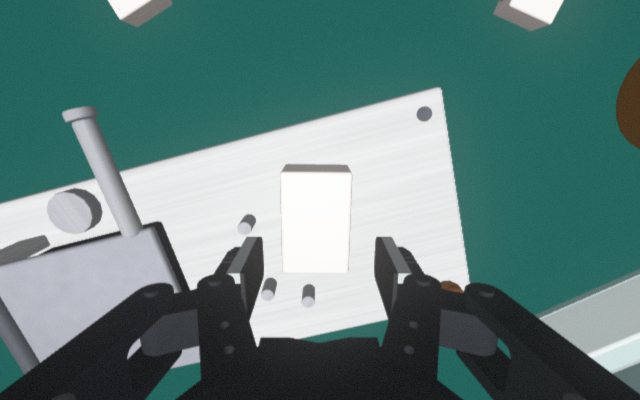

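The block top spans u=281 to 351, squared up and centred between the jaws at u=262 and 376. The pins at (247,224), (269,289) and (308,295) are clear, so I go down.

Call:
{"method": "carry_out", "body": {
  "series": [0,0.1,3,0,5.4,0,0.1,6,0,5.4,0,0.1,7,0,5.4,0,0.1,7,0,5.4,0,0.1,7,0,4.0]
}}

```text
time_s: 2.8
tool_pos: [0.6057, 0.1168, 0.0233]
tool_rot: [-0.002, 0.864, 0.504, -0.003]
ft_force: [-9.2, -3.0, 9.6]
width: 0.0437
```

Call:
{"method": "carry_out", "body": {
  "series": [0,0,0,0,4.0,0,0,0,0,4.0,0,0,0,0,4.0,0,0,0,0,4.0,0,0,0,0,4.0]
}}

```text
time_s: 3.22
tool_pos: [0.6059, 0.1167, 0.0238]
tool_rot: [-0.002, 0.864, 0.504, -0.003]
ft_force: [0.0, -0.4, -2.5]
width: 0.044
```

```bash
python3 - <<'E'
from h import *
cur(); go(-3.9-8,61.5+12,28,-7);go(-3.9-4,61.5+1.5,28,0)
E
```

```text
reader xy [-27.2  84. ] z 23.8 rel -14.5 F reader [ 0.1 -0.3 -2.5] w 44.0 t 3.2167
shift cm [-0.63  1.74 -0.43] turn -7.5 | now p [0.6059 0.1167 0.0238] az 60.5
shift cm [-1.55  2.39 -0.43] turn -14.5 | now p [0.6059 0.1167 0.0238] az 60.5
```

```bash
python3 - <<'E'
from h import *
go(-27.2,82,23.8,0);go(-7.5,80,23.8,0);go(-7.5,62,23.8,0)
E
```

```text
shift cm [-0.19  0.05  0.  ] turn -14.5 | now p [0.6059 0.1167 0.0238] az 60.5
shift cm [ 0.11  2.01 -0.01] turn -14.5 | now p [0.6059 0.1167 0.0238] az 60.5
shift cm [-1.64  2.46 -0.01] turn -14.5 | now p [0.6059 0.1167 0.0238] az 60.5
```

Call:
{"method": "carry_out", "body": {
  "series": [-0.1,0.1,0,-5,4.0,-0.1,0.2,0,-10,4.0,0,0.7,0,-14.5,4.0,0.1,1.4,0,-14.5,4.0,0.1,2.0,0,-14.5,4.0]
}}

```text
time_s: 3.63
tool_pos: [0.6245, 0.1075, 0.0238]
tool_rot: [-0.002, 0.794, 0.608, -0.002]
ft_force: [0.2, -0.3, -2.1]
width: 0.0441
```

```bash
python3 - <<'E'
from h import *
cur(); go(-7.5,70,23.8,0);go(-7.5,63,23.8,0)
T=pose();np.save('T3.npy',T); cv2.imwrite('pics/f_w.png',r.grab_frame('wrist'))
E
```

```text
reader xy [-6.89 79.89] z 23.8 rel -0.16 F reader [ 0.3 -0.2 -2.1] w 44.1 t 3.6333
shift cm [-0.99 -0.06  0.  ] turn -0.16 | now p [0.6245 0.1075 0.0238] az 74.85
shift cm [-1.69 -0.06  0.  ] turn -0.16 | now p [0.6245 0.1075 0.0238] az 74.85
```

View pics/f_w.png

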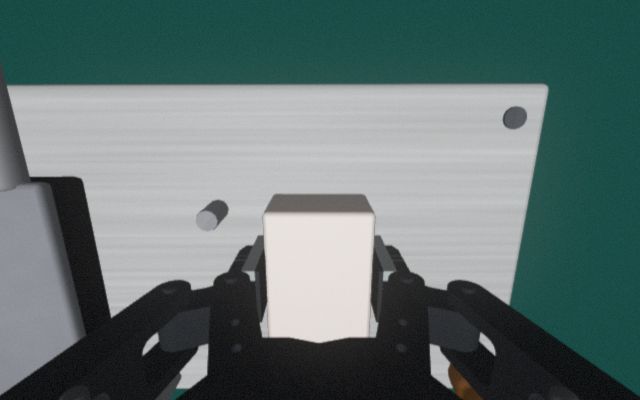

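```bash
python3 - <<'E'
from h import *
C=cam("wrist",np.load("T3.npy")); y,R2,o=rd()
f=lambda uv,z:np.round((onz(C,uv,z)[:2]-o)@R2*1e3,1)
print("pin",f((208,219),.038),"near end",f((264,212),.05),f((373,212),.05),"deck edge",f((547,87),.02),f((10,86),.02))
E
```

```text
pin [-27.9  33.1] near end [-35.1  59.9] [-35.  102.5] deck edge [-83.  182.4] [-84.1 -55.3]
```

Call:
{"method": "carry_out", "body": {
  "series": [0,-0.2,0,0,4.0,-0.5,-0.2,0,0,4.0,-1.0,-0.2,0,0,4.0,-1.3,-0.2,0,0,4.0,-1.5,-0.2,0,0,4.0]
}}

```text
time_s: 4.1
tool_pos: [0.6187, 0.0924, 0.0237]
tool_rot: [-0.002, 0.795, 0.607, -0.003]
ft_force: [0.7, 0.7, -1.6]
width: 0.0441
```

```bash
python3 - <<'E'
from h import *
cur(); go(-8.8,63,23.8,0)
T=pose();np.save('T4.npy',T); cv2.imwrite('pics/g_w.png',r.grab_frame('wrist')); cv2.imwrite('pics/g_t.png',cv2.resize(r.grab_frame('top')[95:215,235:400],None,fx=4.5,fy=4.5,interpolation=2))
E
```

```text
reader xy [-8.53 63.82] z 23.7 rel -0.28 F reader [ 0.5  0.9 -1.6] w 44.1 t 4.1
shift cm [-0.08 -0.03 -0.01] turn -0.28 | now p [0.6187 0.0924 0.0237] az 74.72
```

View pics/g_w.png

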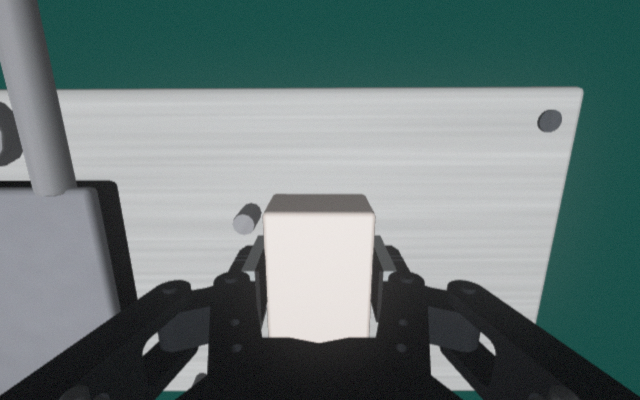

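View pics/g_t.png

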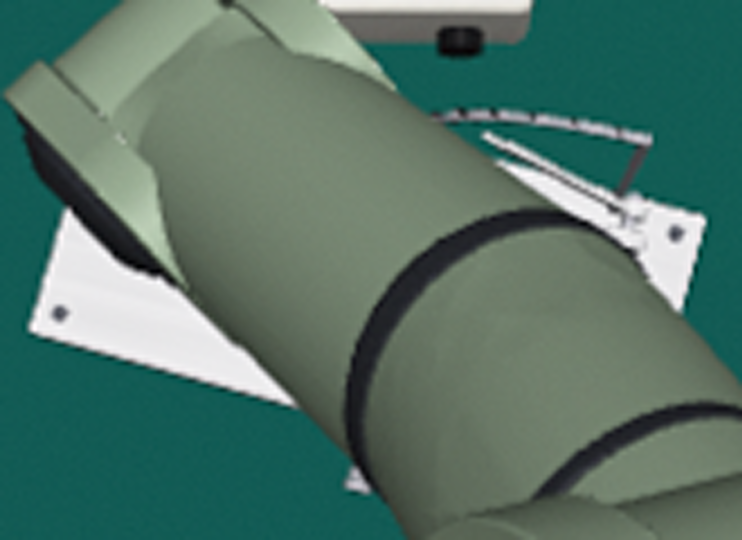

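Call:
{"method": "carry_out", "body": {
  "series": [-0.1,0,0,-0.2,4.0,-0.2,0,0,-0.2,4.0,-0.3,0,0,-0.2,4.0,-0.3,0,0,-0.2,4.0,-0.3,0,0,-0.2,4.0]
}}

```text
time_s: 4.62
tool_pos: [0.618, 0.0898, 0.0238]
tool_rot: [-0.002, 0.794, 0.608, -0.003]
ft_force: [0.3, 0.4, -3.6]
width: 0.0439
```

```bash
python3 - <<'E'
from h import *
cur()
E
```

```text
reader xy [-8.54 61.12] z 23.8 rel -0.08 F reader [ 0.2  0.5 -3.6] w 43.9 t 4.6167
```

Still no contact. I slide +x now until the end pin takes load.

Call:
{"method": "carry_out", "body": {
  "series": [0,0.1,0,0,4.0,0,0.15,0,0,4.0,0,0.2,0,0,4.0,0,0.25,0,0,4.0,0,0.25,0,0,4.0]
}}

```text
time_s: 5.03
tool_pos: [0.6198, 0.0895, 0.0237]
tool_rot: [-0.003, 0.794, 0.608, -0.003]
ft_force: [-5.9, 0.4, 1.3]
width: 0.0442
```

```bash
python3 - <<'E'
from h import *
cur()
E
```

```text
reader xy [-6.72 61.28] z 23.7 rel -0.05 F reader [-5.8 -1.1  1.3] w 44.2 t 5.0333
```

The end pin now carries 5.8 N. Next I push -y in small steps.

Call:
{"method": "carry_out", "body": {
  "series": [-0.05,0,0,0,4.0,-0.1,0,0,0,4.0,-0.15,0,0,0,4.0,-0.2,0,0,0,4.0,-0.2,0,0,0,4.0]
}}

```text
time_s: 5.45
tool_pos: [0.6192, 0.0875, 0.0236]
tool_rot: [-0.003, 0.794, 0.608, -0.003]
ft_force: [-1.4, 1.6, -2.1]
width: 0.044
```

```bash
python3 - <<'E'
from h import *
cur()
E
```

```text
reader xy [-6.76 59.18] z 23.6 rel -0.06 F reader [-1.8  1.2 -2.1] w 44.0 t 5.45
```

Call:
{"method": "carry_out", "body": {
  "series": [-0.05,0,0,0,4.0,-0.1,0,0,0,4.0,-0.15,0,0,0,4.0,-0.2,0,0,0,4.0,-0.2,0,0,0,4.0]
}}

```text
time_s: 5.87
tool_pos: [0.619, 0.0865, 0.0237]
tool_rot: [-0.003, 0.793, 0.609, -0.002]
ft_force: [1.6, 6.2, -4.4]
width: 0.0441
```

```bash
python3 - <<'E'
from h import *
cur()
E
```

```text
reader xy [-6.78 58.22] z 23.7 rel -0.02 F reader [-0.   6.4 -4.4] w 44.1 t 5.8667
```

Call:
{"method": "carry_out", "body": {
  "series": [0,0,0,0,5.2,0,0,0,0,5.2,0,0,0,0,5.2,-0.2,0,0,0,5.2,-0.3,0,0,0,5.2]
}}

```text
time_s: 6.28
tool_pos: [0.6183, 0.0832, 0.0238]
tool_rot: [-0.003, 0.794, 0.609, -0.002]
ft_force: [1.1, 3.2, -0.0]
width: 0.0519
```

Call:
{"method": "carry_out", "body": {
  "series": [-0.05,0,0,0,5.2,-0.1,0,0,0,5.2,-0.15,0,0,0,5.2,-0.2,0,0,0,5.2,-0.2,0,0,0,5.2]
}}

```text
time_s: 6.7
tool_pos: [0.6182, 0.083, 0.0242]
tool_rot: [-0.003, 0.793, 0.609, -0.001]
ft_force: [2.3, 8.2, -1.3]
width: 0.0522
```

```bash
python3 - <<'E'
from h import *
cur()
E
```

```text
reader xy [-6.59 54.6 ] z 24.2 rel 0.01 F reader [ 0.1  8.5 -1.3] w 52.2 t 6.7
```

Call:
{"method": "carry_out", "body": {
  "series": [0.3,0,0,0,5.4,0.4,0,-0.5,0,5.6,0.4,0,-3,0,5.6,0.4,0,-6,0,5.6,0.4,0,-7,0,4]
}}

```text
time_s: 7.12
tool_pos: [0.6209, 0.0869, 0.0979]
tool_rot: [-0.003, 0.793, 0.609, 0.0]
ft_force: [-0.1, 0.7, 1.1]
width: 0.0453
```

```bash
python3 - <<'E'
from h import *
cur(); go(-62,60,95,0); go(-62,60,30,0)
T=pose();np.save('T5.npy',T); cv2.imwrite('pics/i_w.png',r.grab_frame('wrist'))
E
```

```text
reader xy [-5.06 59.06] z 97.9 rel 0.01 F reader [-0.2  0.7  1.1] w 45.3 t 7.1167
shift cm [ 0.09 -5.69  0.32] turn 0.01 | now p [0.6209 0.0869 0.0979] az 75.02
shift cm [ 0.07 -5.67  6.82] turn 0.01 | now p [0.6209 0.0869 0.0979] az 75.02
```

View pics/i_w.png

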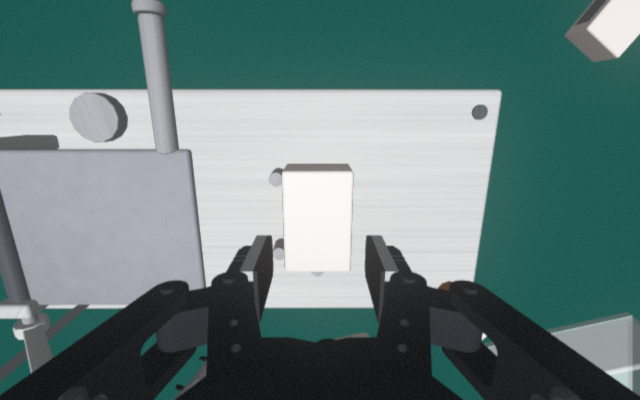

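The block (u 283 to 352, v 165 to 271) is against both side pins at (277,178) and (280,250). The end pin at (318,272) is just covered by the block's end. Now I make a confirming push on its -x end with shut fingers.

Call:
{"method": "carry_out", "body": {
  "series": [0.1,-3,0,0,1,0.1,-5.7,0,0,0,0.1,-5.7,2,0,0,0.1,-5.7,5,0,0,0.1,-5.7,6.7,0,0]
}}

```text
time_s: 7.58
tool_pos: [0.5657, 0.1022, 0.0299]
tool_rot: [-0.002, 0.793, 0.609, 0.0]
ft_force: [-0.2, -0.1, -1.1]
width: -0.0001
```

```bash
python3 - <<'E'
from h import *
cur();go(-45,60,30,0)
E
```

```text
reader xy [-62.29  59.58] z 29.9 rel -0.0 F reader [-0.2 -0.2 -1.1] w -0.1 t 7.5833
shift cm [ 0.04  1.73 -0.01] turn -0.0 | now p [0.5657 0.1022 0.0299] az 75.0
```

Call:
{"method": "carry_out", "body": {
  "series": [0,0.6,0,0,0,0,1.1,0,0,0,0,1.4,0,0,0,0,1.6,0,0,0,0,1.6,0,0,0]
}}

```text
time_s: 8.0
tool_pos: [0.581, 0.0983, 0.0308]
tool_rot: [-0.002, 0.793, 0.609, 0.0]
ft_force: [-6.3, 2.1, 0.5]
width: 0.0
```

```bash
python3 - <<'E'
from h import *
cur()
E
```

```text
reader xy [-46.5   59.76] z 30.8 rel -0.01 F reader [-6.6  0.4  0.5] w 0.0 t 8.0
```

Call:
{"method": "carry_out", "body": {
  "series": [0,0.05,0,0,0,0,0.1,0,0,0,0,0.1,0,0,0,0,0.15,0,0,0,0,0.15,0,0,0]
}}

```text
time_s: 8.42
tool_pos: [0.5812, 0.0984, 0.0315]
tool_rot: [-0.003, 0.793, 0.609, -0.001]
ft_force: [-11.9, 3.6, 0.6]
width: 0.0002
```

```bash
python3 - <<'E'
from h import *
cur(); T=pose();np.save('T5.npy',T); cv2.imwrite('pics/j_w.png',r.grab_frame('wrist'))
E
```

```text
reader xy [-46.29  59.9 ] z 31.5 rel 0.0 F reader [-12.4   0.4   0.6] w 0.2 t 8.4167
```

View pics/j_w.png

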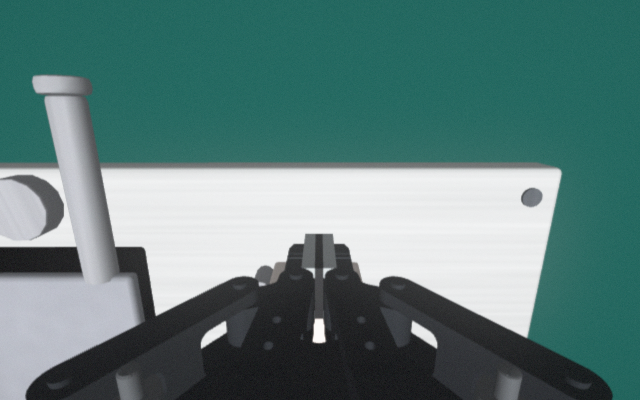

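```bash
python3 - <<'E'
from h import *
go(-52,60,31.5,0);go(-52,60,100,0);go(20,40,250,0)
E
```

```text
shift cm [ 0.01 -0.57  0.01] turn 0.01 | now p [0.5812 0.0984 0.0315] az 75.01
shift cm [ 0.03 -0.61 -6.84] turn 0.01 | now p [0.5812 0.0984 0.0315] az 75.01
shift cm [ -1.93   6.51 -21.89] turn 0.01 | now p [0.5812 0.0984 0.0315] az 75.01
```

Call:
{"method": "carry_out", "body": {
  "series": [0,-0.6,0,0,0,0,-0.6,-4,0,0,0,-0.6,-8,0,0,0,0,-12,0,0,-1.9,3,-16,0,0]
}}

```text
time_s: 8.88
tool_pos: [0.5998, 0.0814, 0.1875]
tool_rot: [-0.003, 0.792, 0.611, 0.001]
ft_force: [0.0, 0.7, 0.4]
width: -0.0003
```

```bash
python3 - <<'E'
from h import *
cur();go(20,30,250,0)
E
```

```text
reader xy [-23.95  48.34] z 187.5 rel 0.33 F reader [-0.2  0.6  0.4] w -0.3 t 8.8833
shift cm [-1.82  4.36 -6.28] turn 0.33 | now p [0.5998 0.0814 0.1875] az 75.33
```

Call:
{"method": "carry_out", "body": {
  "series": [-1.8,4.4,-6.3,0.3,3,-1.8,4.4,-6.3,0.3,6,-1.8,4.4,-6.3,0.3,8.5,-1.8,4.4,-6.3,0.3,8.5,-1.8,4.4,-6.3,0.3,8.5]
}}

```text
time_s: 9.3
tool_pos: [0.6376, 0.0525, 0.2506]
tool_rot: [-0.003, 0.793, 0.609, 0.001]
ft_force: [-0.0, 0.1, 0.0]
width: 0.0604
```

```bash
python3 - <<'E'
from h import *
cur();go(40,-110,300,0)
T=pose();np.save('TA.npy',T); cv2.imwrite('pics/k_a.png',r.grab_frame('wrist'))
E
```

```text
reader xy [20.02 30.21] z 250.6 rel 0.03 F reader [-0.   0.1  0. ] w 60.4 t 9.3
shift cm [-13.99   1.97  -5.02] turn 0.03 | now p [0.6376 0.0525 0.2506] az 75.03
```

View pics/k_a.png

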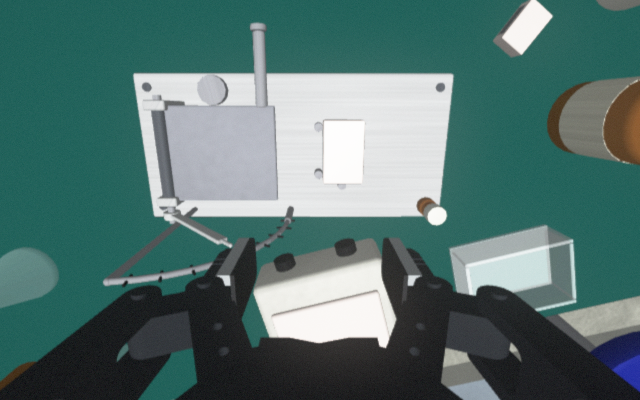

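Call:
{"method": "carry_out", "body": {
  "series": [-14,2,-5,0,8.5,-14,2,-5,0,8.5,-14,2,-5,0,8.5,-14,2,-5,0,8.5,-14,2,-5,0,8.5]
}}

```text
time_s: 9.77
tool_pos: [0.62, -0.0939, 0.2999]
tool_rot: [-0.002, 0.795, 0.607, 0.0]
ft_force: [0.1, -0.3, -0.5]
width: 0.0848
```

```bash
python3 - <<'E'
from h import *
cur()
T=pose();np.save('TB.npy',T); im=r.grab_frame('wrist'); cv2.imwrite('pics/k_b.png',im)
top=r.grab_frame('top'); side=r.grab_frame('side'); cv2.imwrite('pics/k_t.png',top);cv2.imwrite('pics/k_s.png',side)
a=cv2.imread('pics/k_a.png')
cv2.imwrite('pics/l_a.png',cv2.resize(a[190:300,95:305],None,fx=3.8,fy=3.8,interpolation=2))
cv2.imwrite('pics/l_blk.png',cv2.resize(a[100:210,290:400],None,fx=5,fy=5,interpolation=2))
E
```

```text
reader xy [  40.91 -115.79] z 299.9 rel -0.3 F reader [ 0.2 -0.3 -0.5] w 84.8 t 9.7667
```

View pics/k_b.png

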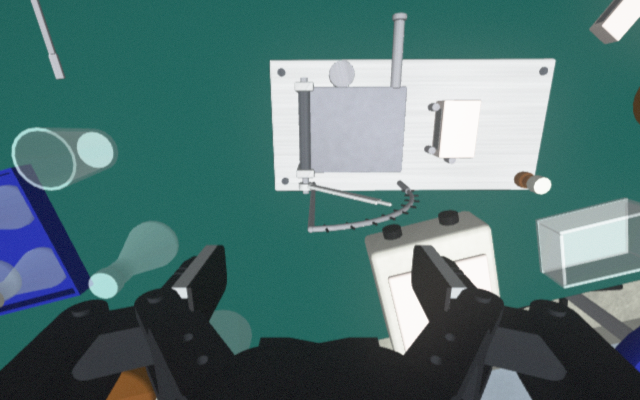

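View pics/l_a.png

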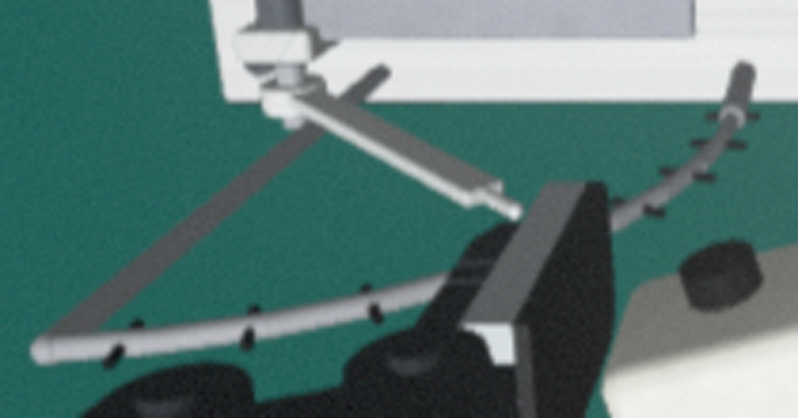

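View pics/l_blk.png

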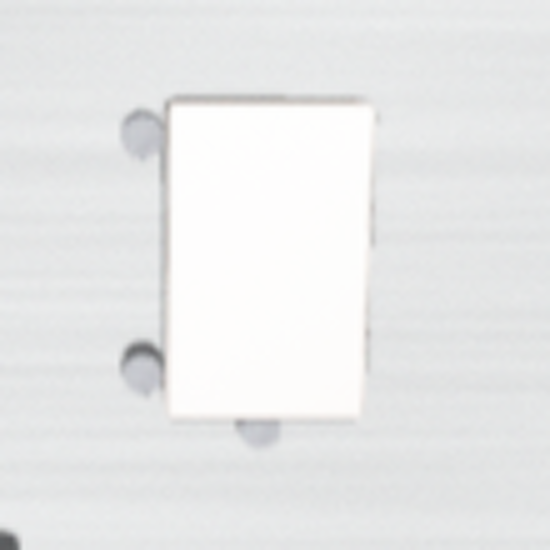

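View pics/k_s.png

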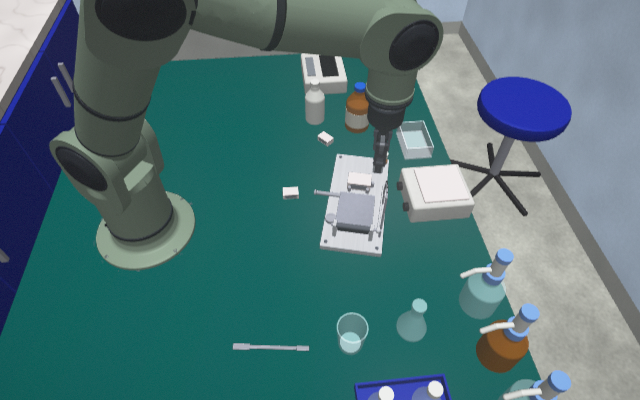

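View pics/k_t.png

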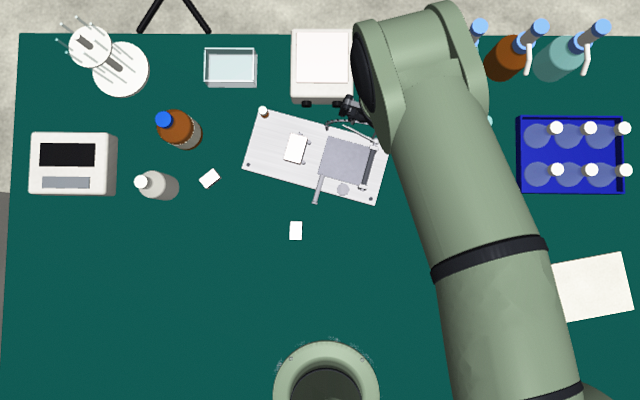

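The block is flush with all three pins in view A: pins at l_blk (142,133), (142,370) and (258,430), with block edges at u=168 and v=420. Next is the index arm in view B.

```bash
python3 - <<'E'
import cv2
a=cv2.imread('pics/k_b.png')
cv2.imwrite('pics/l_b.png',cv2.resize(a[165:245,280:430],None,fx=5.3,fy=5.3,interpolation=2))
E
```

```text
(no output)
```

View pics/l_b.png

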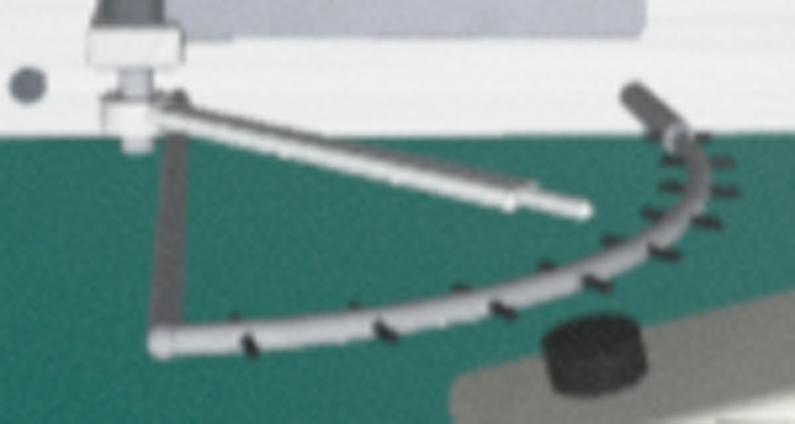

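```bash
cat > idx.py <<'E'
from h import *
yw,R2,o2=rd(); R3=np.eye(3); R3[:2,:2]=R2
CF,CA,CB=[cam("wrist",np.load(f)) for f in("T1.npy","TA.npy","TB.npy")]
db=lambda u,v:(u/5+180-.4,v/5+220-.4)
a=lambda u,v:(u/3.8+95-.37,v/3.8+190-.37)
b=lambda u,v:(u/5.3+280-.4,v/5.3+165-.4)
rdx=lambda X:R3.T@(X-np.array([*o2,0]))
def out(n,rays):
    X=tri(rays); q=rdx(X)*1e3; v,w=q[1]+130,q[2]-62
    print(n,np.round(q,1),"ang",round(np.arctan2(w,v),3),"rad",round(np.hypot(v,w),1),"miss",np.round([np.linalg.norm(np.cross(X-o,d))*1e3 for o,d in rays],1))
out("tip",[ray(CF,db(452,311)),ray(CA,a(517,212)),ray(CB,b(588,211))])
out("tipAB",[ray(CA,a(517,212)),ray(CB,b(588,211))])
out("sh_bright",[ray(CF,db(393,297)),ray(CA,a(470,205)),ray(CB,b(512,207))])
out("sh_grey",[ray(CF,db(425,270)),ray(CA,a(500,184)),ray(CB,b(538,187))])
out("arc0",[ray(CF,db(664,158)),ray(CA,a(733,118)),ray(CB,b(678,138))])
out("arc90",[ray(CA,a(43,350)),ray(CB,b(163,340))])
out("knob end",[ray(CA,a(293,124)),ray(CB,b(138,147))])
for C,n,p in((CA,"A",a(517,212)),(CB,"B",b(588,211))):
    o,d=ray(C,p); oo=rdx(o); dd=R3.T@d; q=oo+dd*(.071-oo[0])/dd[0]; print(n,"plane71",q,np.arctan2(q[2]-.062,q[1]+.13),np.hypot(q[2]-.062,q[1]+.13))
E
python3 idx.py
```

```text
tip [ 66.2 -42.9 146.2] ang 0.768 rad 121.1 miss [0.2 0.2 0.1]
tipAB [ 66.1 -43.  146.1] ang 0.769 rad 121.0 miss [0.1 0.1]
sh_bright [ 67.6 -55.8 139. ] ang 0.804 rad 106.9 miss [0. 0. 0.]
sh_grey [ 64.8 -50.1 133.5] ang 0.73 rad 107.3 miss [0.2 0.2 0.4]
arc0 [74.8 -2.2 61. ] ang -0.008 rad 127.8 miss [0.5 0.4 0.2]
arc90 [  73.4 -121.4  191.4] ang 1.505 rad 129.7 miss [0. 0.]
knob end [  75.1 -130.1   65.6] ang 1.586 rad 3.6 miss [0. 0.]
A plane71 [ 0.071      -0.04621192  0.13538531] 0.719308012180494 0.11138153360962662
B plane71 [ 0.071      -0.03928174  0.13087497] 0.6493748086990749 0.11390155551867728
```

Index angle is about 0.768 rad: the tip gives 0.768, the two shoulder edges average 0.767, and the zero end of the arc reads -0.008. Now to the rod.

```bash
python3 - <<'E'
from h import *
go(-92,-25.2,130,0)
E
```

```text
shift cm [  8.34 -13.03  16.98] turn 0.1 | now p [ 0.6202 -0.0872  0.2986] az 75.11
```

Call:
{"method": "carry_out", "body": {
  "series": [8.3,-13,5,0.1,4.5,8.3,-13,10,0.1,4.5,8.3,-13,13,0.1,4.5,8.3,-13,17,0.1,4.5,8.3,-13,17,0.1,4.5]
}}

```text
time_s: 10.33
tool_pos: [0.5239, 0.0186, 0.1565]
tool_rot: [-0.004, 0.792, 0.61, 0.001]
ft_force: [1.6, 0.9, -1.1]
width: 0.0454
```

```bash
python3 - <<'E'
from h import *
cur();go(-92,-25.2,43,0)
T=pose();np.save('T6.npy',T); cv2.imwrite('pics/m_w.png',r.grab_frame('wrist'))
E
```

```text
reader xy [-81.06 -32.01] z 156.5 rel 0.17 F reader [ 1.3  1.3 -1.1] w 45.4 t 10.3333
shift cm [ 0.61 -1.03 11.36] turn 0.17 | now p [0.5239 0.0186 0.1565] az 75.18
```

View pics/m_w.png

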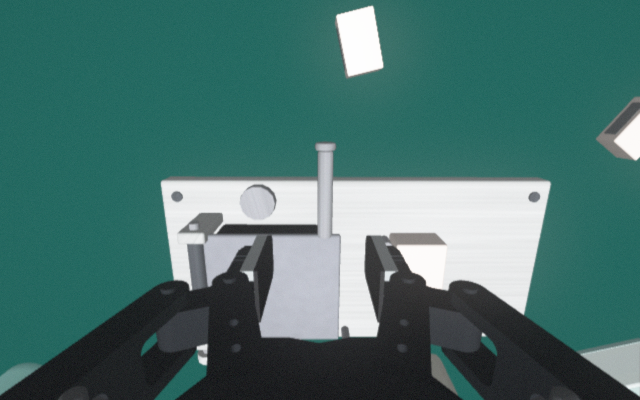

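Call:
{"method": "carry_out", "body": {
  "series": [0.6,-1,1,0.2,4.5,0.6,-1,2,0.2,4.5,0.6,-1,3,0.2,4.5,0.6,-1,5,0.2,4.5,0.6,-1,5,0.2,4.5]
}}

```text
time_s: 10.8
tool_pos: [0.5092, 0.0296, 0.0981]
tool_rot: [-0.008, 0.792, 0.61, -0.003]
ft_force: [-1.8, -0.3, -0.6]
width: 0.0454
```

```bash
python3 - <<'E'
from h import *
cur();go(-92,-25.2,43,0)
E
```

```text
reader xy [-98.12 -25.15] z 98.1 rel 0.19 F reader [-1.7 -0.7 -0.6] w 45.4 t 10.8
shift cm [-0.03  0.7   5.5 ] turn 0.19 | now p [0.5092 0.0296 0.0981] az 75.2
```

Call:
{"method": "carry_out", "body": {
  "series": [0,0.6,0,0.2,4.5,0,0.7,2,0.2,4.5,0,0.7,4,0.2,4.5,0,0.7,5.5,0.2,4.5,0,0.7,5.5,0.2,4.5]
}}

```text
time_s: 11.22
tool_pos: [0.5149, 0.028, 0.0416]
tool_rot: [-0.008, 0.793, 0.609, -0.004]
ft_force: [-1.6, 0.8, -0.0]
width: 0.0448
```

```bash
python3 - <<'E'
from h import *
cur();go(-92,-25.2,43,0)
T=pose();np.save('T6.npy',T); cv2.imwrite('pics/n_w.png',r.grab_frame('wrist'))
E
```

```text
reader xy [-92.16 -25.2 ] z 41.6 rel -0.02 F reader [-1.8  0.4 -0. ] w 44.8 t 11.2167
shift cm [ 0.    0.01 -0.14] turn -0.02 | now p [0.5149 0.028  0.0416] az 74.98
```

View pics/n_w.png

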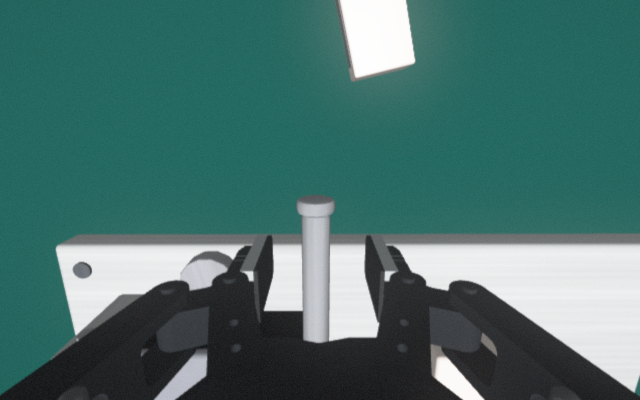

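The rod runs from (316,205) down to v=340, centred between the open pads at u=262 and 376. I close on it.

Call:
{"method": "carry_out", "body": {
  "series": [0,0,-0.1,0,0.5,0,0,-0.1,0,0.5,0,0,-0.1,0,0.5,0,0,-0.1,0,0.5,0,0,-0.1,0,0.5]
}}

```text
time_s: 11.68
tool_pos: [0.5158, 0.0265, 0.0452]
tool_rot: [-0.007, 0.794, 0.608, -0.004]
ft_force: [-2.3, -9.3, 14.8]
width: 0.0101
```

Call:
{"method": "carry_out", "body": {
  "series": [0,0,0,0,0.5,0,0,0,0,0.5,0,0,0,0,0.5,0,0,0,0,0.5,0,0,0,0,0.5]
}}

```text
time_s: 12.1
tool_pos: [0.5158, 0.0264, 0.0454]
tool_rot: [-0.007, 0.794, 0.608, -0.004]
ft_force: [-3.2, -0.2, 2.2]
width: 0.01
```

```bash
python3 - <<'E'
from h import *
cur()
p0=pose(); yw,R2,o=rd(); q=(p0[:2,3]-o)@R2*1e3; z0=p0[2,3]*1e3
print("lever from tcp y:",q[1]+130)
for th in(.15,.3,.45,.6,.7,.768):
    print(th,end=" "); go(q[0],-130+105*np.cos(th)+(q[1]+25),z0+105*np.sin(th),0)
E
```

```text
reader xy [-90.86 -26.59] z 45.4 rel -0.1 F reader [-3.1 -1.   2.2] w 10.0 t 12.1
lever from tcp y: 103.41323242633561
0.15 shift cm [-0.12 -0.02 -1.57] turn -0.1 | now p [0.5158 0.0264 0.0454] az 74.91
0.3 shift cm [-0.47 -0.05 -3.1 ] turn -0.1 | now p [0.5158 0.0264 0.0454] az 74.91
0.45 shift cm [-1.04 -0.07 -4.57] turn -0.1 | now p [0.5158 0.0264 0.0454] az 74.91
0.6 shift cm [-1.83 -0.09 -5.93] turn -0.1 | now p [0.5158 0.0264 0.0454] az 74.91
0.7 shift cm [-2.46 -0.1  -6.77] turn -0.1 | now p [0.5158 0.0264 0.0454] az 74.91
0.768 shift cm [-2.94 -0.11 -7.3 ] turn -0.1 | now p [0.5158 0.0264 0.0454] az 74.91
```

Call:
{"method": "carry_out", "body": {
  "series": [0,0,-0.8,-0.1,0.5,-0.1,0,-1.6,-0.1,0.5,-0.2,-0.1,-2.3,-0.1,0.5,-0.5,-0.1,-3.1,-0.1,0.5,-0.5,-0.1,-3.1,-0.1,0.5]
}}

```text
time_s: 12.52
tool_pos: [0.5146, 0.0218, 0.0782]
tool_rot: [-0.006, 0.793, 0.609, -0.003]
ft_force: [-0.2, 3.9, -0.6]
width: 0.0096
```

```bash
cat > lift.py <<'E'
from h import *
import sys
cur()
x0,y0,z0=-90.9,-26.6,45.4
T=pose(); yw,R2,o=rd(); q=(T[:2,3]-o)@R2*1e3; z=T[2,3]*1e3
print("theta from tcp",np.arctan2(z-z0,q[1]-y0+105),"rad",np.hypot(z-z0,q[1]-y0+105))
for th in map(float,sys.argv[1:]):
    print(th,end=" "); go(x0,-130+105*np.cos(th)+(y0+25),z0+105*np.sin(th),0)
E
python3 lift.py .4 .5 .6 .7 .768
```

```text
reader xy [-90.87 -31.35] z 78.2 rel -0.01 F reader [-1.2  3.7 -0.6] w 9.6 t 12.5167
theta from tcp 0.3163864238044965 rad 105.48064975444939
0.4 shift cm [-0.35 -0.01 -0.81] turn -0.01 | now p [0.5146 0.0218 0.0782] az 74.99
0.5 shift cm [-0.81 -0.03 -1.75] turn -0.01 | now p [0.5146 0.0218 0.0782] az 74.99
0.6 shift cm [-1.35 -0.04 -2.65] turn -0.01 | now p [0.5146 0.0218 0.0782] az 74.99
0.7 shift cm [-1.99 -0.05 -3.49] turn -0.01 | now p [0.5146 0.0218 0.0782] az 74.99
0.768 shift cm [-2.46 -0.06 -4.02] turn -0.01 | now p [0.5146 0.0218 0.0782] az 74.99
```

Call:
{"method": "carry_out", "body": {
  "series": [-0.4,0,-0.8,0,0.5,-0.8,0,-1.8,0,0.5,-1.4,0,-2.7,0,0.5,-2,0,-3.5,0,0.5,-2,0,-3.5,0,0.5]
}}

```text
time_s: 12.93
tool_pos: [0.5099, 0.0038, 0.115]
tool_rot: [-0.007, 0.793, 0.609, -0.002]
ft_force: [-6.0, 14.8, 6.1]
width: 0.0096
```

```bash
python3 lift.py .768 .78 ; python3 - <<'E'
from h import *
T=pose();np.save('T7.npy',T)
for n in("wrist","top","side"): cv2.imwrite(f'pics/p_{n}.png',r.grab_frame(n))
cv2.imwrite('pics/p_s2.png',cv2.resize(cv2.imread('pics/p_side.png')[130:265,300:410],None,fx=4.4,fy=4.4,interpolation=2))
cv2.imwrite('pics/p_t2.png',cv2.resize(cv2.imread('pics/p_top.png')[95:215,235:400],None,fx=4.5,fy=4.5,interpolation=2))
E
```

```text
reader xy [-90.78 -49.95] z 115.0 rel 0.04 F reader [-9.6 12.7  6.1] w 9.6 t 12.9333
theta from tcp 0.7058163990489008 rad 107.27683273608494
0.768 shift cm [-0.61 -0.02 -0.34] turn 0.04 | now p [0.5099 0.0038 0.115 ] az 75.05
0.78 shift cm [-0.7  -0.02 -0.43] turn 0.04 | now p [0.5099 0.0038 0.115 ] az 75.05
```

View pics/p_wrist.png

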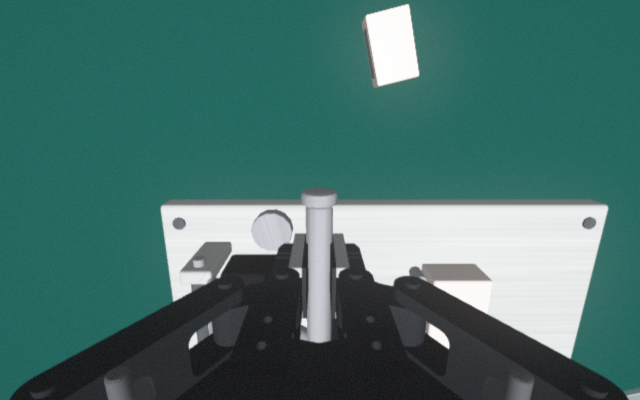

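View pics/p_s2.png

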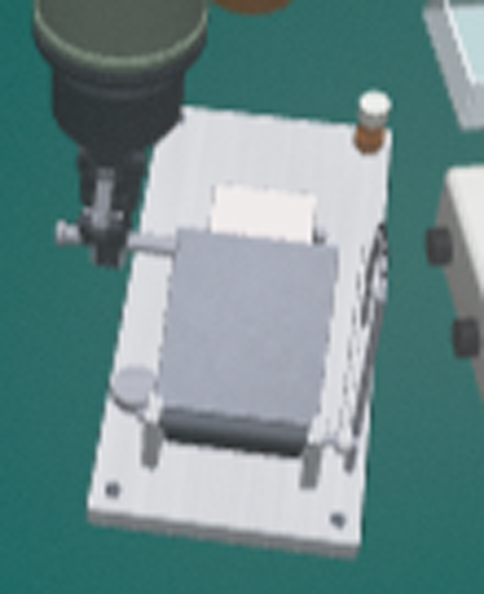

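View pics/p_t2.png

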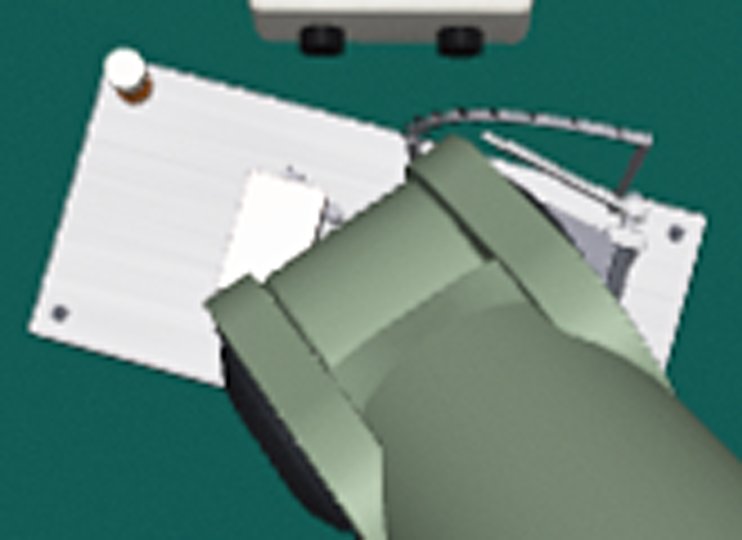

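```bash
python3 lift.py .768
```

```text
reader xy [-90.78 -49.36] z 114.1 rel 0.08 F reader [-7.7 12.5  6. ] w 9.8 t 13.0833
theta from tcp 0.6961951877402568 rad 107.18133492743124
0.768 shift cm [-0.67 -0.02 -0.42] turn 0.08 | now p [0.51   0.0044 0.1141] az 75.08
```

```bash
cat > rodang.py <<'E'
from h import *
from scipy.optimize import brentq
yw,R2,o2=rd()
def edges(im,v,lo,hi):
    g=cv2.GaussianBlur(cv2.cvtColor(im,cv2.COLOR_BGR2GRAY),(3,3),0).astype(float)[v-1:v+2].mean(0)
    d=np.gradient(g); c=(lo+hi)//2
    def sub(i):
        w=np.abs(d[i-2:i+3]); return (w*np.arange(i-2,i+3)).sum()/w.sum()
    L=lo+np.argmax(d[lo:c]); Rr=c+np.argmin(d[c:hi]); return sub(L),sub(Rr)
def rod(im,T,rows,lo,hi,z=None,ref=-25.0):
    C=cam("wrist",T); res=[]
    for v in rows:
        l,rr=edges(im,v,lo,hi); u=(l+rr)/2
        def yz(z): return ((onz(C,(u,v),z/1e3)[:2]-o2)@R2*1e3)
        if z is not None: res.append((v,l,rr,*yz(z)))
        else:
            f=lambda t: yz(62+105*np.sin(t))[1]-(ref+105*(np.cos(t)-1))
            t=brentq(f,.2,1.3); res.append((v,l,rr,t,yz(62+105*np.sin(t))[1]))
    return np.array(res)
if __name__=="__main__":
    np.set_printoptions(suppress=True,precision=3)
    a=rod(cv2.imread("pics/n_w.png"),np.load("T6.npy"),range(222,242,4),296,336,z=62); print(a)
    b=rod(cv2.imread("pics/p_wrist.png"),np.load("T7.npy"),range(214,234,4),300,338,ref=a[:,4].mean()); print(b)
E
python3 rodang.py
```

```text
[[ 222.     302.068  328.778 -113.654  -25.351]
 [ 226.     302.123  328.741 -111.889  -25.353]
 [ 230.     302.162  328.727 -110.111  -25.353]
 [ 234.     302.386  328.055 -108.321  -25.453]
 [ 238.     302.554  327.917 -106.519  -25.453]]
[[214.    308.909 330.692   0.673 -48.268]
 [218.    309.009 330.743   0.672 -48.231]
 [222.    308.987 329.14    0.678 -48.591]
 [226.    308.974 329.113   0.678 -48.598]
 [230.    308.814 329.125   0.678 -48.63 ]]
```

```bash
python3 - <<'E'
from h import *
im=cv2.imread("pics/p_wrist.png"); 
cv2.imwrite('pics/q1.png',cv2.resize(im[180:350,260:380],None,fx=5,fy=5,interpolation=2)[:600])
im=cv2.imread("pics/n_w.png"); 
cv2.imwrite('pics/q2.png',cv2.resize(im[185:350,260:380],None,fx=5,fy=5,interpolation=2)[:600])
E
```

```text
(no output)
```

View pics/q1.png

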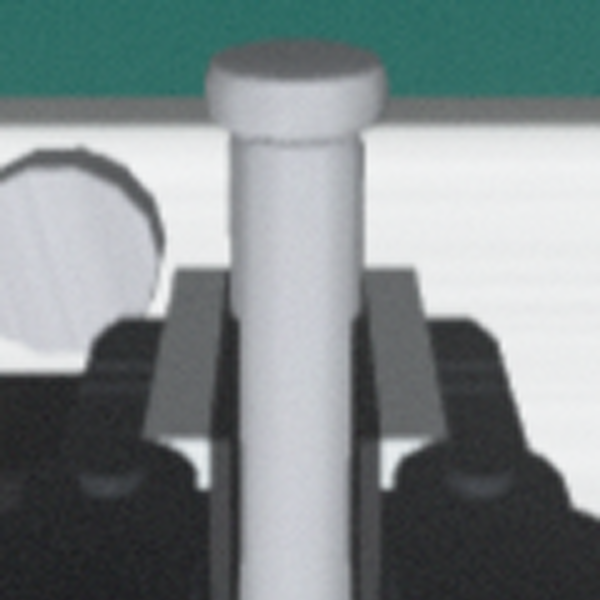

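View pics/q2.png

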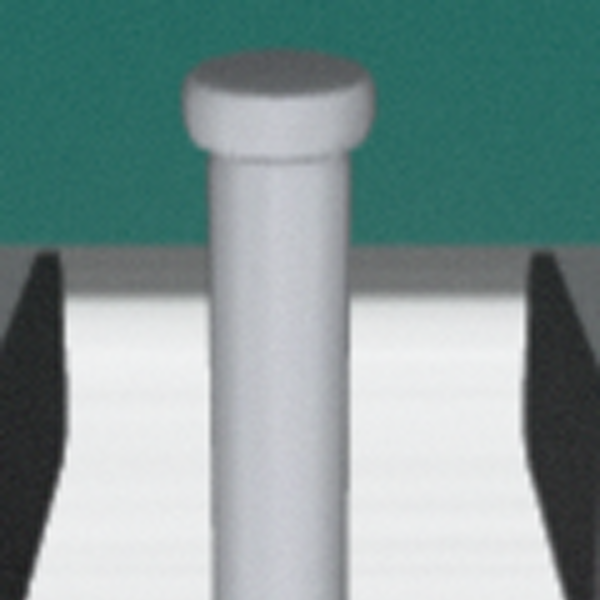

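Call:
{"method": "carry_out", "body": {
  "series": [-0.1,0,-0.1,0,0.5,-0.2,0,-0.3,0,0.5,-0.4,0,-0.5,0,0.5,-0.6,0,-0.6,0,0.5,-0.7,0,-0.75,0,0.5]
}}

```text
time_s: 13.5
tool_pos: [0.5083, -0.0017, 0.1221]
tool_rot: [-0.007, 0.793, 0.61, -0.001]
ft_force: [-1.5, 5.9, -0.1]
width: 0.01
```

Call:
{"method": "carry_out", "body": {
  "series": [0,0,0,0,0.5,0,0,0,0,0.5,0,0,0,0,0.5,0,0,0,0,0.5,0,0,0,0,0.5]
}}

```text
time_s: 13.92
tool_pos: [0.5083, -0.0017, 0.1222]
tool_rot: [-0.007, 0.793, 0.61, -0.001]
ft_force: [-2.0, 3.1, -2.0]
width: 0.0098
```

```bash
cat > look.py <<'E'
from h import *
import sys
n=sys.argv[1]
cur()
T=pose(); im=r.grab_frame("wrist"); np.save(f'T_{n}.npy',T); cv2.imwrite(f'pics/{n}_w.png',im)
cv2.imwrite(f'pics/{n}_t.png',r.grab_frame('top'))
T2=pose(); print("drift mm",np.round((T2-T)[:3,3]*1e3,2))
cv2.imwrite(f'pics/{n}_q.png',cv2.resize(im[180:300,260:380],None,fx=5,fy=5,interpolation=2))
cv2.imwrite(f'pics/{n}_tq.png',cv2.resize(cv2.imread(f'pics/{n}_t.png')[110:175,315:400],None,fx=9,fy=9,interpolation=2))
E
python3 look.py s1
```

```text
reader xy [-90.87 -55.64] z 122.2 rel 0.1 F reader [-2.7  2.5 -2. ] w 9.8 t 13.9167
drift mm [-0.01 -0.02 -0.03]
```

View pics/s1_q.png

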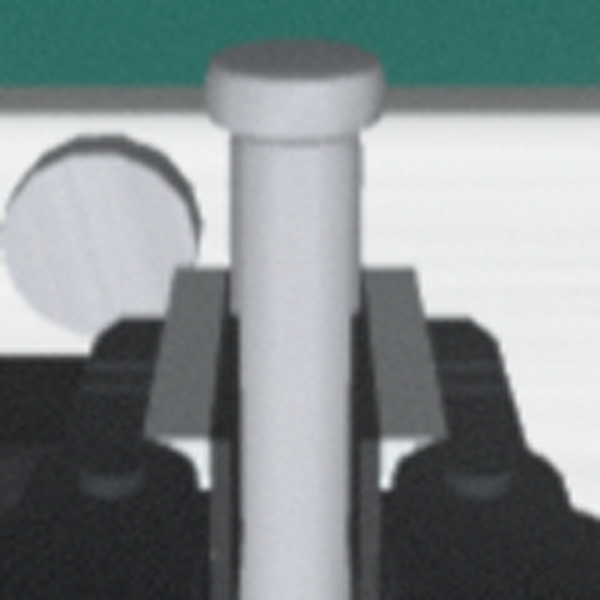

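View pics/s1_tq.png

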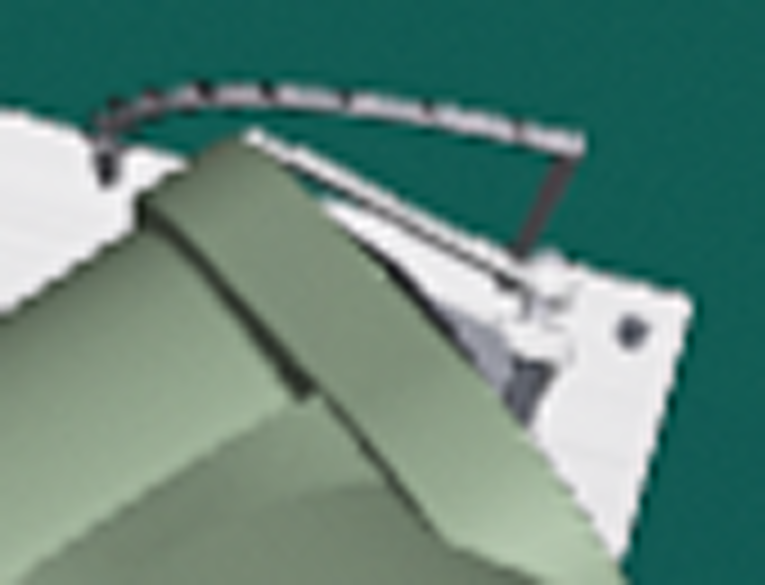

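```bash
python3 - <<'E'
from rodang import *
def th(T,u,v,ref):
    C=cam("wrist",T); f=lambda t:((onz(C,(u,v),.062+.105*np.sin(t))[:2]-o2)@R2*1e3)[1]-(ref+105*(np.cos(t)-1)); return brentq(f,.2,1.3)
T6=np.load("T6.npy"); C=cam("wrist",T6); uv=(260+280/5-.4,185+250/5-.4); print("shut y",(onz(C,uv,.062)[:2]-o2)@R2*1e3)
T=np.load("T_s1.npy")
for c in(295,296,297):
  for ref in(-25.0,-25.35,-25.6): print(c,ref,th(T,260+c/5-.4,219.6,ref))
print(rod(cv2.imread("pics/s1_w.png"),T,range(212,234,4),300,338,ref=-25.35))
# deck near edge check in s1: reader frame sanity
C=cam("wrist",T)
print((onz(C,(260+104/5-.4,180+245/5-.4),.032)[:2]-o2)@R2*1e3,"puck now"); C=cam("wrist",np.load("T1.npy")); print((onz(C,(262/3.2+165-.35,194/3.2+75-.35),.032)[:2]-o2)@R2*1e3,"puck first")
E
```

```text
shut y [-108.05144133  -25.29490393]
295 -25.0 0.7687523603538186
295 -25.35 0.7639078471800943
295 -25.6 0.760432202641778
296 -25.0 0.767535860012123
296 -25.35 0.7626816620782298
296 -25.6 0.7591989798639617
297 -25.0 0.766316069276181
297 -25.35 0.7614521151980825
297 -25.6 0.7579623429234906
[[212.         307.30640669 329.38721805   0.7655235  -54.64292963]
 [216.         307.37101449 329.38628159   0.76529407 -54.62623974]
 [220.         299.18360656 329.49319728   0.78928496 -56.39292784]
 [224.         299.82274742 329.51689189   0.78740097 -56.2526378 ]
 [228.         299.78861789 329.49342105   0.78761059 -56.26823362]
 [232.         307.67142857 329.13432836   0.76499608 -54.60456755]]
[-66.8231533  -84.01161899] puck now
[-66.50718516 -83.78722161] puck first
```

Call:
{"method": "carry_out", "body": {
  "series": [-0.05,0,-0.05,0,0.5,-0.05,0,-0.05,0,0.5,-0.05,0,-0.05,0,0.5,-0.05,0,-0.05,0,0.5,-0.05,0,-0.05,0,0.5]
}}

```text
time_s: 14.43
tool_pos: [0.5082, -0.0021, 0.1226]
tool_rot: [-0.007, 0.793, 0.61, -0.001]
ft_force: [-2.1, 3.0, -1.2]
width: 0.0096
```

```bash
python3 look.py s2; python3 - <<'E'
from rodang import *
T=np.load("T_s2.npy"); print(rod(cv2.imread("pics/s2_w.png"),T,(212,214,216),304,338,ref=-25.3))
s=r.grab_frame('side'); cv2.imwrite('pics/s2_s.png',s)
cv2.imwrite('pics/s2_sq.png',cv2.resize(s[120:265,280:410],None,fx=4,fy=4,interpolation=2))
# change of index in top view vs start
a=cv2.imread('pics/a_top.png')[120:142,338:380].astype(int); b=cv2.imread('pics/s2_t.png')[120:142,338:380].astype(int); print("top idx diff",np.abs(a-b).max(2).mean(), (np.abs(a-b).max(2)>40).sum())
cv2.imwrite('pics/s2_cmp.png',cv2.resize(np.hstack([cv2.imread('pics/a_top.png')[110:160,320:400],cv2.imread('pics/s2_t.png')[110:160,320:400]]),None,fx=4.8,fy=4.8,interpolation=2))
E
```

```text
reader xy [-90.86 -56.09] z 122.6 rel 0.11 F reader [-2.8  2.3 -1.2] w 9.6 t 14.4333
drift mm [-0.02 -0.01 -0.01]
[[212.         307.3150289  329.44401544   0.77208258 -55.07176765]
 [214.         307.35158501 329.40659341   0.77206652 -55.07059128]
 [216.         307.36416185 329.46071429   0.7718463  -55.05446193]]
top idx diff 29.173160173160174 238
```

View pics/s2_sq.png

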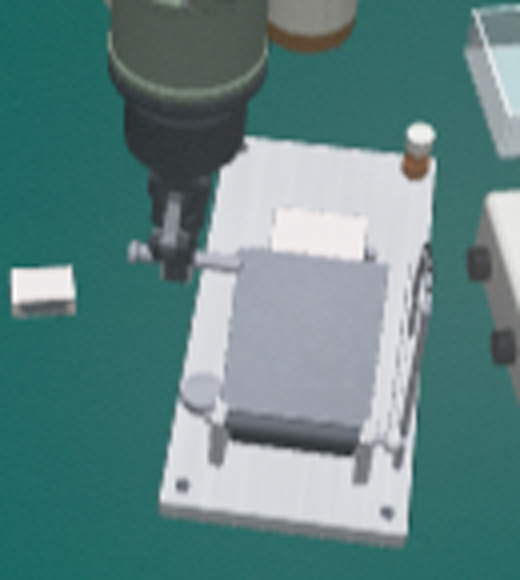

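View pics/s2_cmp.png

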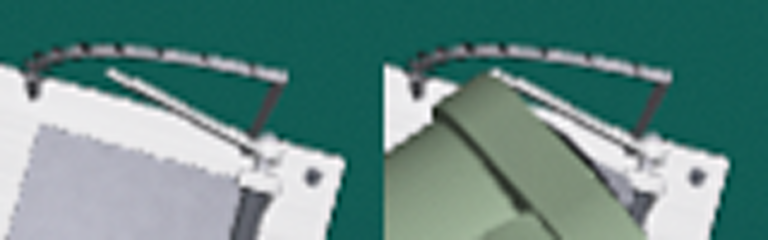

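View pics/s2_w.png

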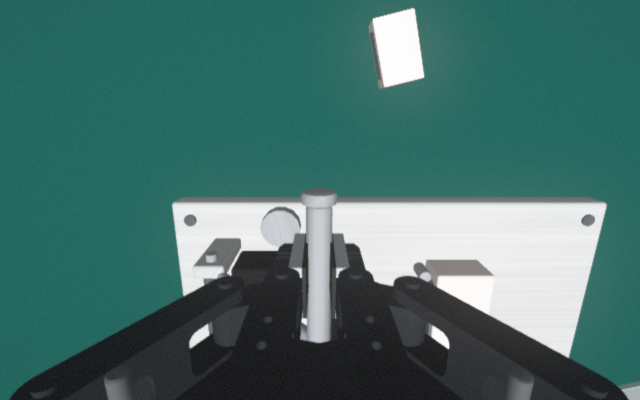

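The index tip is unmoved: (110,72) before and (108,72) after in the paired crop. The flap is held up by the rod, the block, vial and puck are in place, and the flap angle reads 0.768 to 0.772. I hand in.

```bash
python3 -c "
from station import r
print(r.hand_in()); print(r.sense()['time_s'])"
```

```text
the job is handed in; nothing more can be done
None
the job is handed in; nothing more can be done
```

The block is pushed home against its three pins, and the flap is lifted in line with the index arm. I handed the job in at about 14.6 s with the rod still gripped.

- **Block:** I gripped the large white block, squared it and slid it in, then pushed it towards -y (8.5 N contact) and +x (12 N contact). The overhead look afterwards showed it flush on both side pins and touching the end pin.
- **Flap:** The index arm measured about 0.768 rad by triangulation; the zero end of the arc read -0.008, so it could be slightly higher. The flap measured 0.768–0.772 rad from the rod's position in the last wrist picture, with a steady 4 N or less on the tool.
- **Surroundings:** The index arm had not moved between the first and last top views. In the last views of the reader, the vial and puck stood where they started. I did not re-measure the bench items, but the arm kept well clear of them.
- **Checks that disagreed or failed:**
  - The rod slid about 3 mm along the pads during the lift, so the angle worked out from the tool position alone read about 0.03 rad high. I used the picture measurement instead.
  - The arm hid the flap's free edge from the top camera, and the side view cannot resolve the angle, so I could not check the alignment directly at the edge.

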